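# Unload the forming die

### The job

The brass bracket in the forming die is held down by two orange clamp knobs: turn each knob anticlockwise (seen from above) until it clicks past its detent and stays open. Then lift the bracket out of the die and set it down gently, upright and flat on the floor of the empty compartment of the black tray; do not drop it. Leave both knobs open, and do not knock over or push away the finished brackets in the tray or anything else on the bench.

Things in the scene. Friction and masses are not known exactly. Their poses are not given: they have to be found in the camera images.
- die: aluminium forming die, fixed block 200 x 110 x 35 mm; origin at the centre of its underside, x along its length (the two knobs stand on its x axis at x = -75 and +75 mm), z up. Cavity at the centre of its top, 44 x 38 mm, 12.5 mm deep
- knob_a (a joint): angle of clamp knob A (at the die's x = -75 mm): 0 = clamped, its red arm pointing to the bracket; grows anticlockwise seen from above. A spring detent resists up to half way (0.65 rad, about 0.15 N m at most), then pulls it on to its open stop at 1.3 rad
- knob_b (a joint): the same for clamp knob B (at the die's x = +75 mm); also opens anticlockwise
- knob_a_grip (a point): point on the axis of knob A, 44 mm above the die's top; its frame turns with the knob: x along the orange grip bar, z up. Bar 46 mm long, 14 mm thick, its sides from 18 mm below to 10 mm above this point; under the bar a black disc of 38 mm diameter
- knob_b_grip (a point): the same point of knob B. Each knob has a red clamp arm 48 mm long, 14 mm wide, 3 to 9 mm above the die's top, which at 0 covers an ear of the bracket, and on its other side a spring strut up to 19 mm above the die's top
- bracket: formed brass bracket: pan 40 (x) x 34 (y) mm, walls 50 mm tall along both y sides (grip across them, 34 mm outside), ears 20 mm wide out to x = -36 and +36 mm at 12 to 14 mm height. Origin at the centre of the pan's underside, z up; a half turn leaves it the same. Starts in the die, x along the die's x, ears on the die's top, origin 12 mm below it, walls 38 mm above it
- tray: black tray, fixed, 72 (x) x 280 (y) x 24 mm tall, three compartments in a row along y, each 64 (x) x 88 (y) mm inside, floor 4 mm thick, outer walls 24 mm high, dividers 21 mm; origin at the centre of its underside. A bracket fits with its x axis along the tray's y
- spot: green mat 60 x 84 mm on the floor of the empty compartment; origin at the compartment's centre on the floor (4 mm above the bench), axes as the tray's. Which compartment is empty changes
- done_1: finished bracket like the other, standing in another compartment of the tray; leave it
- done_2: second finished bracket in the tray; leave it
- flux: clear flux bottle with red cap, 36 mm diameter, 150 mm tall, origin at its foot; leave it
- jar: amber glass jar with steel lid, 44 mm diameter, 55 mm tall, origin at its foot; leave it
- spool: steel-coloured wire spool standing on its flange, 60 mm diameter, 42 mm tall, origin at its foot; leave it
- pot: black tool pot with tools in it, 68 mm diameter, 140 mm tall with the tools, origin at its foot; leave it
- driver: blue screwdriver lying on the bench, 170 mm long; leave it
- board: green circuit board 85 x 120 x 4 mm lying on the bench; leave it
Mind the look-alikes: they are no part of the job. What is shaped like the bracket but blue, pink or turquoise is not meant.

How it is judged:
By the outcome, as a careful person would: the job done as asked, in the order asked, and still so for the second after the job is handed in, with the robot touching nothing.
It also fails if it takes over 64 s, if anything falls off the work surface, if the arm or the gripper's body presses on something with over 40 N, if the wrist force passes 120 N, or if a joint passes its speed limit or range.

### The arm

A 6-joint arm with a two-finger parallel gripper is mounted at the origin on the work surface. World frame = base frame: x ahead of the robot, y to its left, z up, the work surface at z = 0. Lengths are in mm, angles in rad, forces in N, time in s.
With the tool pointing down it reaches from about 400 to 825 mm from the base axis. Payload 7 kg.
Tool frame: the origin (TCP) lies midway between the tips of the shut fingers; the grasp point (between the pads) lies 19 mm behind it; z points along the fingers, y is the line along which they close (so a half turn about z gives the same grasp; the last joint's range is limited). The gripper opens to 88 mm and grips with 3 to 60 N. Pads are 19 mm wide; open, the fingers measure 130 mm over their backs; the gripper's body (78 mm by 193 mm) begins 47 mm behind the grasp point.
Start: joints at [-1.033, 0.359, 0.012, 0, -1.224, -0.288], TCP at [166.841, -654.033, 226.561] pointing down, gripper open.
Joint ranges: [-3.07, 3.07], [-1.43, 2.12], [-1.02, 1.25], [-3.03, 1.67], [-3.05, -0], [-3.03, 3.03]. Speed limits (rad/s): [2.39, 2.39, 3.01, 3.14, 3.14, 3.14].

### API

Orientations are given as a unit quaternion [w, x, y, z].
In Python, from station import bot gives the robot as it stands.
- The arm moves only by the tool drive_tool, never from a script. Its argument "plan" is a list of rows, each a list of 3 entries, a list of its own where there are three numbers: the shift along the tool's x, y, z scaled (see below), then the turn about the tool's z scaled (see below), then the opening, from -1 (shut) to 1 (fully open). In form: [[[dx, dy, dz], twist, jaw], ...]. A call has exactly 8 rows; each row shifts and turns the commanded pose from where the row before left it, along the tool's axes as they then stand; what a row does not reach is not made up. The controller multiplies each number of a shift by 0.1 m and each number of a turn by 45 degrees. A row lasts 1/12 s, in which the tool goes at most 41.7 mm and 7.16 degrees, less where a joint would pass 70% of its speed; a pose out of reach is approached as far as the arm can. A call with a number of a shift or a turn outside -1 to 1 is refused whole. A call with a gripper value outside its range is refused whole. The fingers move at their own pace and stop on an object; "force" is the grip in N (left out, the last holds). Time passes only in rows, so rows that do not move let the fingers close, or fill a call up. It gives the time, the measured TCP pose, the force, the opening and the grip force at its end, in the units of the state.
- bot.get_state(): the state, without advancing time (a new reading comes with each control period).
- bot.get_image(name): name is "scene" or "top" or "wrist"; returns a dict with "frame" (384x512x3 uint8, red, green, blue), "z_map" (384x512 float32, mm along the optical axis (not along the pixel's ray), 0 where there is no reading), "mtx" (3x3 intrinsics, pixels), "rvec" (rotation vector, rad) and "tvec" (3), from world to camera coordinates, as OpenCV has them; the wrist camera has in their place "tool_from_camera" (4x4, takes a point from camera to tool coordinates, whose origin is the TCP and whose axes are the flange's). Camera axes: x right, y down, z forward; pixel columns grow to the right and rows downward; lengths in mm; the calibration is good to about 2 mm. A picture is of the moment at which its call begins: read the wrist's pose just before it.
- bot.close_job(): hands the job in; it is judged then, once.
Trained networks look in the newest picture that a camera, given by its name, has taken for a name from the list of things; names that differ only in an ending like _2 or _b are one class to them, and where a whole thing is asked for, a point or a joint stands for the part that bears it (a point fixed in the world has none). Each returns a list of dicts, best first, with "score" (0 to 1); they miss things now and then, are a little off and sometimes report something else, mostly with a low value. They report only what shows in the picture. A call takes as long as a camera call. They do not tell look-alikes from the thing itself.
- bot.regions_of(camera, query): "region" (384x512 bool, what is visible of it).
- bot.pinpoint(camera, query): "at" ([x, y, z] in mm, in the coordinates of the camera as it stood for that picture, good to about 4 mm: a listed point, or the origin of a listed thing).
The state is a dict: "time_s": time; "q": joint angles; "joint_vel": joint speeds; "tau": joint torques, N m; "tcp_pos": TCP position; "tool_rot": TCP orientation; "wrist_force": force on the tool from outside, world axes, zero at the start; "torque": the same for the moment, N m; "gripper_width": finger opening in mm; "grip_force": force on a finger pad.
Only numpy, scipy, OpenCV 4.12 (cv2) and the standard library are available. Lean on these libraries where they do the work, as an engineer would, in place of code of your own. Each camera call takes 0.05 s, during which the arm holds its last target. There are 200 camera calls.

## Working session

There is one attempt and no reset: what is moved stays moved. The work goes in short steps, Python scripts to look and compute and a tool call to move; the robot and the scene stay as the last step left them, time stands still between calls to the robot, and variables do not carry over. Pictures are saved under pics/ and viewed, at most 10 in all, crops included, and the job is handed in when it is done.

Besides the shell and the picture viewer there is one more tool, called after "Call:" by a JSON object that holds its "name" and its "arguments". drive_tool: Moves the arm, as the interface text tells. Shifts and turns lie within -1 to 1; 1 stands for 0.1 m of shift or 45 degrees of turn. Its arguments: {"type":"object","properties":{"plan":{"type":"array","items":{"type":"array"}},"force":{"type":"number"}},"required":["plan"]}

```bash
mkdir -p pics; ls; cat > h.py <<'E'
import numpy as np, cv2
from station import bot
from scipy.spatial.transform import Rotation as R
def cam(n):
    s=bot.get_state(); d=bot.get_image(n)
    if 'rvec' in d:
        M=np.eye(4); M[:3,:3]=cv2.Rodrigues(np.array(d['rvec'],float))[0]; M[:3,3]=np.ravel(d['tvec']); T=np.linalg.inv(M)
    else:
        q=s['tool_rot']; W=np.eye(4); W[:3,:3]=R.from_quat([q[1],q[2],q[3],q[0]]).as_matrix(); W[:3,3]=s['tcp_pos']; T=W@np.array(d['tool_from_camera'])
    return d,T
def w(T,p): return (T@np.r_[p,1])[:3]
def cloud(d,T):
    K=d['mtx']; z=d['z_map']; v,u=np.mgrid[:384,:512]
    P=np.stack([(u-K[0][2])*z/K[0][0],(v-K[1][2])*z/K[1][1],z],-1)
    P=P@T[:3,:3].T+T[:3,3]; P[z==0]=np.nan; return P
def save(n,d,crop=None):
    f=d['frame'][:,:,::-1]
    if crop: a,b,c,e=crop; f=f[b:e,a:c]; k=min(800/f.shape[1],600/f.shape[0]); f=cv2.resize(f,None,fx=k,fy=k,interpolation=cv2.INTER_CUBIC)
    cv2.imwrite('pics/'+n,f)
E
python3 - <<'E'
from h import *
d,T=cam('top'); a=d['frame']
for q in ['die','knob_a_grip','bracket','tray','spot','done_1','flux','jar','spool','pot','driver','board']:
    for r in bot.pinpoint('top',q):
        p=r['at'];K=d['mtx']; print(q,round(r['score'],2),w(T,p).round(),(K@np.array(p)/p[2])[:2].round())
save('top.png',d)
d2,T2=cam('scene'); save('scene.png',d2)
print(bot.get_state())
E
```

```text
pics
die 0.69 [ 503. -246.   -2.] [334. 204.]
knob_a_grip 0.66 [ 438. -261.   80.] [346. 225.]
bracket 0.84 [ 509. -244.   21.] [335. 201.]
bracket 0.69 [442. -73.   1.] [277. 224.]
bracket 0.68 [ 525. -402.    2.] [386. 196.]
bracket 0.66 [631. -71.  -3.] [275. 162.]
tray 0.62 [510. 235.   3.] [174. 202.]
tray 0.55 [ 508. -243.   21.] [335. 201.]
spot 0.67 [494. 325.   2.] [143. 207.]
spot 0.31 [ 760. -225.   -4.] [325. 120.]
spot 0.22 [ 438. -261.   79.] [346. 225.]
done_1 0.68 [516. 144.   5.] [204. 199.]
done_1 0.48 [512. 236.   3.] [173. 201.]
flux 0.51 [535.  -2.  -2.] [253. 193.]
jar 0.59 [705.  20.  -1.] [246. 138.]
jar 0.29 [ 503. -245.    0.] [334. 204.]
spool 0.89 [ 759. -224.    1.] [325. 120.]
pot 0.73 [756. 172.   2.] [196. 122.]
driver 0.66 [302. 258.  -3.] [165. 272.]
board 0.58 [ 297. -257.    1.] [340. 273.]
{'time_s': 0.7, 'q': array([-1.03290651e+00,  3.58530734e-01,  1.18707517e-02, -1.81168143e-05,
       -1.22407812e+00, -2.88110471e-01]), 'joint_vel': array([-0.00062036,  0.00013352, -0.00033991, -0.0013589 , -0.00063423,
        0.00047152]), 'tau': array([ 2.99780404e-04, -5.82159734e+01,  2.93253940e+01,  7.00138137e+00,
        1.25740335e-02, -2.76207481e-05]), 'tcp_pos': array([ 166.83689872, -654.02186292,  226.59004787]), 'tool_rot': array([ 1.94868969e-05, -1.24562212e-01,  9.92211799e-01, -2.32435203e-05]), 'wrist_force': array([-0.08707365,  0.27613859,  0.19505012]), 'torque': array([-0.01163552,  0.05078633, -0.02352317]), 'grip_force': 0.0, 'gripper_width': 87.35441563807429}
```

```bash
python3 - <<'E'
import cv2
f=cv2.imread('pics/top.png')[90:300,120:420]; cv2.imwrite('pics/c1.png',cv2.resize(f,None,fx=2.66,fy=2.66,interpolation=cv2.INTER_CUBIC))
E
```

```text
(no output)
```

View pics/c1.png

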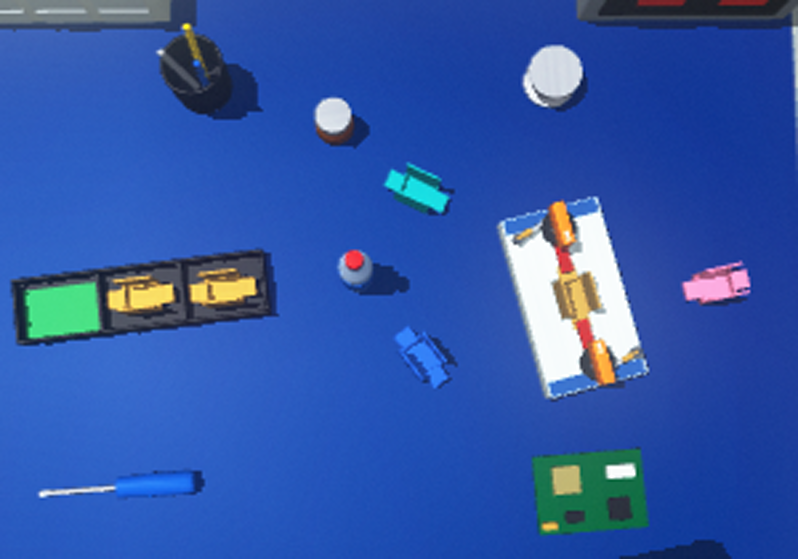

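View pics/scene.png

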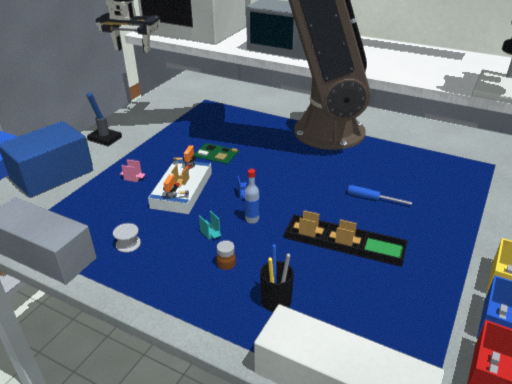

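The brass bracket in the die is at about (336,201) full-frame. The look-alikes are turquoise (277,162), blue (277,224) and pink (388,197), all lying on the bench. Only the brass one sits in the white die between the orange knobs at (331,174) and (345,225), so that is the one meant. The empty green compartment is at (143,207), and two brass brackets stand in the other compartments. I'll move above the die and check with the wrist camera.

Call:
{"name": "drive_tool", "arguments": {"plan": [[[-0.27,0.2,-0.03],0,1],[[-0.27,0.2,-0.03],0,1],[[-0.27,0.2,-0.03],0,1],[[-0.27,0.2,-0.03],0,1],[[-0.27,0.2,-0.03],0,1],[[-0.27,0.2,-0.03],0,1],[[-0.27,0.2,-0.03],0,1],[[-0.27,0.2,-0.03],0,1]]}}

```text
time_s: 1.37
tcp_pos: [337.4, -444.2, 250.9]
tool_rot: [0.0, -0.125, 0.992, -0.0]
wrist_force: [1.4, -0.6, -0.8]
gripper_width: 87.5
grip_force: 0.0
```

Call:
{"name": "drive_tool", "arguments": {"plan": [[[-0.27,0.2,-0.03],0,1],[[-0.27,0.2,-0.03],0,1],[[-0.27,0.2,-0.03],0,1],[[-0.27,0.2,-0.03],0,1],[[-0.27,0.2,-0.03],0,1],[[-0.27,0.2,-0.03],0,0],[[-0.27,0.2,-0.03],0,0],[[0,0,0],0,0]]}}

```text
time_s: 2.03
tcp_pos: [488.4, -260.0, 272.2]
tool_rot: [0.001, -0.126, 0.992, -0.0]
wrist_force: [-0.3, -0.8, 0.3]
gripper_width: 72.5
grip_force: 0.0
```

```bash
python3 - <<'E'
from h import *
d,T=cam('wrist'); s=bot.get_state(); print(s['tcp_pos'],s['q'],s['tool_rot'],'\n',np.round(d['tool_from_camera'],3),s['time_s'])
np.savez('w1.npz',P=cloud(d,T),f=d['frame'],T=T)
K=d['mtx']
for q in ['knob_a_grip','bracket','die']:
    for r in bot.pinpoint('wrist',q):
        p=r['at']; print(q,round(r['score'],2),w(T,p).round(1),(K@np.array(p)/p[2])[:2].round())
save('w1.png',d)
E
```

```text
[ 486.88519842 -261.21116199  271.85309024] [-1.37959022e-01  1.29483532e-01 -1.89659000e-01 -7.80545443e-05
 -1.25081824e+00 -1.17937280e+00] [ 4.12922535e-04 -1.26381110e-01  9.91981673e-01 -7.35347113e-05] 
 [[ 0.00000e+00 -9.55000e-01 -2.98000e-01  8.03520e+01]
 [ 1.00000e+00  0.00000e+00  1.00000e-03  7.30000e-01]
 [-1.00000e-03 -2.98000e-01  9.55000e-01 -1.57932e+02]
 [ 0.00000e+00  0.00000e+00  0.00000e+00  1.00000e+00]] 2.0833
knob_a_grip 0.56 [ 437.1 -264.6   80.2] [263. 119.]
bracket 0.86 [ 500.4 -238.6   23.7] [269. 171.]
bracket 0.64 [ 4.452e+02 -7.780e+01 -1.000e-01] [402. 157.]
bracket 0.61 [ 520.3 -401.8    1. ] [140. 150.]
bracket 0.17 [ 436.7 -262.2   82.2] [266. 119.]
die 0.79 [ 508.4 -240.6    1.6] [266. 173.]
```

View pics/w1.png

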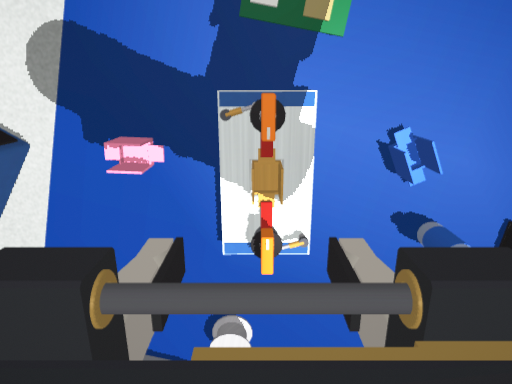

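The wrist view shows the brass bracket at (268,175), between two red arms and the orange bars at (268,118) and (267,250), in the white die. The pink (135,155) and blue (415,155) look-alikes lie outside it. Next I measure the exact poses from the depth data.

```bash
python3 - <<'E'
from h import *
D=np.load('w1.npz'); P=D['P']; f=D['f'].astype(int)
def rect(m,n):
    p=P[m][:,:2].astype(np.float32); r=cv2.minAreaRect(p); print(n,len(p),np.round(r[0],1),np.round(r[1],1),round(r[2],1),'z',np.round(np.percentile(P[m][:,2],[5,50,95]),1))
    return p
z=P[...,2]; near=(np.abs(P[...,0]-505)<130)&(np.abs(P[...,1]+243)<80)
m=near&(z>28)&(z<42); m=cv2.morphologyEx(m.astype(np.uint8),cv2.MORPH_OPEN,np.ones((3,3)))>0
rect(m,'dietop')
rows,cols=np.where(m); print(cols.min(),cols.max(),rows.min(),rows.max())
hsv=cv2.cvtColor(D['f'],cv2.COLOR_RGB2HSV)
o=near&(z>82)&(z<95)&(hsv[...,1]>150)
n,l,st,c=cv2.connectedComponentsWithStats(o.astype(np.uint8))
for i in range(1,n):
    if st[i,4]>20: rect(l==i,'bar'+str(c[i].round()))
b=near&(z>62)&(z<78)&(np.hypot(P[...,0]-508,P[...,1]+243)<35)
rect(b,'walltops')
# top camera tray
d,T=cam('top'); Q=cloud(d,T); zz=Q[...,2]; h=cv2.cvtColor(d['frame'],cv2.COLOR_RGB2HSV)
P=Q
t=(np.abs(Q[...,0]-505)<80)&(np.abs(Q[...,1]-235)<170)
g=t&(h[...,0]>45)&(h[...,0]<75)&(h[...,1]>100); rect(g,'mat')
rect(t&(zz>12),'tray')
rect(t&(zz>35)&(Q[...,1]<190),'done1'); rect(t&(zz>35)&(Q[...,1]>190),'done2')
nd=(np.abs(Q[...,0]-505)<130)&(np.abs(Q[...,1]+243)<80); rect(nd&(zz>25)&(zz<45),'dietop_top'); o=nd&(zz>80)
n,l,st,c=cv2.connectedComponentsWithStats(o.astype(np.uint8))
for i in range(1,n):
    if st[i,4]>5: rect(l==i,'bar')
E
```

```text
dietop 11363 [ 506.3 -241.8] [199.4 110.2] 14.7 z [33.3 34.7 36.3]
217 316 90 253
bar[268. 115.] 642 [ 434.  -260.6] [45.1 13.8] 14.8 z [86.8 88.5 89.7]
bar[267. 255.] 436 [ 578.1 -222.8] [45.6 13.3] 14.8 z [86.5 88.3 89.5]
walltops 190 [ 506.3 -241.5] [40.6 33.1] 14.7 z [65.5 72.3 73.6]
mat 464 [496.3 325.7] [53.8 78.1] 7.6 z [1.3 4.6 7.9]
tray 834 [510.4 234.5] [ 72.7 280.8] 6.9 z [14.1 21.9 52.8]
done1 47 [517.6 142.2] [34.8 38.2] 5.6 z [39.8 52.9 56.5]
done2 46 [510.5 233.8] [34.4 40.3] 6.8 z [37.5 50.9 56.9]
dietop_top 339 [ 455.1 -257.7] [ 91.6 108.4] 13.7 z [31.  34.9 38.5]
bar 11814 [ 475.9 -232.4] [150.6 121.9] 84.4 z [379.1 700.9 714.1]
```

Call:
{"name": "drive_tool", "arguments": {"plan": [[[0.257,0.069,0],0,0],[[0.257,0.069,0],0,0],[[0,0,0.3],0,0],[[0,0,0.3],0,0],[[0,0,0.3],0,0],[[0,0,0.3],0,0],[[0,0,0.3],0,0],[[0,0,0],0,0]]}}

```text
time_s: 2.95
tcp_pos: [427.5, -262.3, 116.5]
tool_rot: [-0.004, -0.123, 0.992, 0.002]
wrist_force: [-1.2, 0.9, -1.3]
gripper_width: 43.8
grip_force: 0.0
```

```bash
cat >> h.py <<'E'
def go(x,y,z,yaw):
    s=bot.get_state(); q=s['tool_rot']; M=R.from_quat([q[1],q[2],q[3],q[0]]).as_matrix()
    y0=np.degrees(np.arctan2(M[1,0],M[0,0])); print('t',s['time_s'],'tcp',s['tcp_pos'].round(1),'yaw',y0.round(2),'shift/100:',(M.T@(np.array([x,y,z])-s['tcp_pos'])/100).round(3),'twist',round(-((yaw-y0+180)%360-180)/45,3),'F',np.round(s['wrist_force'],1),'w',round(float(s['gripper_width']),1),np.round(s['grip_force'],1))
E
python3 - <<'E'
from h import *
go(433.9,-260.7,64,-165.3)
d,T=cam('wrist'); save('w2.png',d)
E
```

```text
t 2.95 tcp [ 427.5 -262.3  116.5] yaw -165.87 shift/100: [-0.07  -0.002  0.525] twist -0.013 F [-1.2  0.9 -1.3] w 43.8 0.0
```

View pics/w2.png

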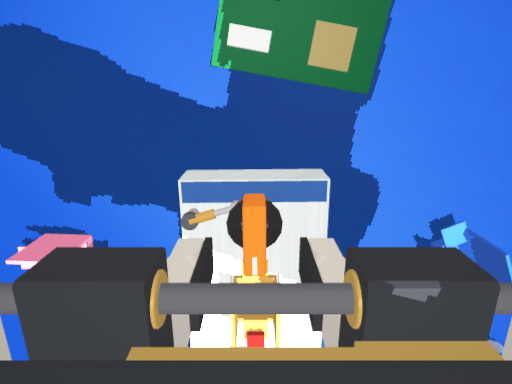

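The picture shows the first knob's bar at (255,235), centred between the open fingers. I'll take the settled reading before descending.

```bash
python3 - <<'E'
from h import *
go(433.9,-260.7,64,-165.3)
E
```

```text
t 3.0 tcp [ 429.2 -262.9  119.5] yaw -165.8 shift/100: [-0.055  0.009  0.555] twist -0.011 F [0.2 0.2 0.3] w 44.2 0.0
```

Call:
{"name": "drive_tool", "arguments": {"plan": [[[0,0,0],0,0],[[0,0,0],0,0],[[0,0,0.12],0,0],[[0,0,0.12],0,0],[[0,0,0.1],0,0],[[0,0,0.06],0,0],[[0,0,0],0,0],[[0,0,0],0,0]]}}

```text
time_s: 3.67
tcp_pos: [432.2, -262.7, 82.0]
tool_rot: [0.0, -0.125, 0.992, -0.0]
wrist_force: [-0.7, -0.2, -0.3]
gripper_width: 43.6
grip_force: 0.0
```

```bash
python3 - <<'E'
from h import *
go(433.9,-260.7,64,-165.3)
E
```

```text
t 3.6667 tcp [ 432.2 -262.7   82. ] yaw -165.68 shift/100: [-0.022  0.015  0.18 ] twist -0.008 F [-0.7 -0.2 -0.3] w 43.6 0.0
```

Now I correct the offset, finish the descent and close on the bar.

Call:
{"name": "drive_tool", "arguments": {"force": 30, "plan": [[[-0.022,0.015,0.08],-0.008,0],[[0,0,0.08],0,0],[[0,0,0.02],0,0],[[0,0,0],0,0],[[0,0,0],0,-1],[[0,0,0],0,-1],[[0,0,0],0,-1],[[0,0,0],0,-1]]}}

```text
time_s: 4.33
tcp_pos: [433.8, -260.6, 63.8]
tool_rot: [0.0, -0.128, 0.992, -0.0]
wrist_force: [-0.7, 0.2, -0.1]
gripper_width: 22.8
grip_force: 0.0
```

```bash
python3 - <<'E'
from h import *
go(433.9,-260.7,64,-165.3)
E
```

```text
t 4.3333 tcp [ 433.8 -260.6   63.8] yaw -165.33 shift/100: [-0.001 -0.001 -0.002] twist -0.001 F [-0.7  0.2 -0.1] w 22.8 0.0
```

Call:
{"name": "drive_tool", "arguments": {"plan": [[[0,0,0],0,-1],[[0,0,0],0,-1],[[0,0,0],0,-1],[[0,0,0],-0.1,-1],[[0,0,0],-0.14,-1],[[0,0,0],-0.14,-1],[[0,0,0],-0.14,-1],[[0,0,0],-0.14,-1]]}}

```text
time_s: 5.0
tcp_pos: [434.0, -261.4, 63.8]
tool_rot: [0.0, -0.38, 0.925, -0.001]
wrist_force: [1.0, -5.9, -2.4]
gripper_width: 14.2
grip_force: 30.0
```

```bash
python3 - <<'E'
from h import *
go(433.9,-260.7,64,-90.8); print(bot.get_state()['torque'].round(2))
E
```

```text
t 5.0 tcp [ 434.  -261.4   63.8] yaw -135.32 shift/100: [-0.004  0.006 -0.002] twist -0.989 F [ 1.  -5.9 -2.4] w 14.2 30.0
[-2.07 -0.12 -0.06]
```

Call:
{"name": "drive_tool", "arguments": {"plan": [[[0,0,0],-0.14,-1],[[0,0,0],-0.14,-1],[[0,0,0],-0.14,-1],[[0,0,0],-0.14,-1],[[0,0,0],-0.14,-1],[[0,0,0],-0.14,-1],[[0,0,0],-0.13,-1],[[0,0,0],0,-1]]}}

```text
time_s: 5.67
tcp_pos: [434.0, -261.4, 63.8]
tool_rot: [-0.0, -0.697, 0.717, -0.001]
wrist_force: [1.1, -6.6, -1.9]
gripper_width: 13.7
grip_force: 30.0
```

Call:
{"name": "drive_tool", "arguments": {"plan": [[[0,0,0],0,-0.3],[[0,0,0],0,-0.3],[[0,0,0],0,-0.3],[[0,0,0],0,-0.3],[[0,0,-0.15],0,-0.3],[[0,0,-0.15],0,-0.3],[[0,0,-0.1],0,-0.3],[[0,0,0],0,-0.3]]}}

```text
time_s: 6.33
tcp_pos: [435.1, -260.9, 105.7]
tool_rot: [0.001, -0.695, 0.719, -0.002]
wrist_force: [1.2, 0.2, 0.2]
gripper_width: 30.8
grip_force: 0.0
```

```bash
python3 - <<'E'
from h import *
go(578.9,-222.6,105,-165.3)
E
```

```text
t 6.3333 tcp [ 435.1 -260.9  105.7] yaw -91.96 shift/100: [-0.432 -1.424  0.012] twist 1.63 F [1.2 0.2 0.2] w 30.8 0.0
```

Call:
{"name": "drive_tool", "arguments": {"plan": [[[-0.086,-0.285,0],0,0],[[-0.086,-0.285,0],0,0],[[-0.086,-0.285,0],0,0],[[-0.086,-0.285,0],0,0],[[-0.086,-0.285,0],0,0],[[0,0,0],0.15,0],[[0,0,0],0.15,0],[[0,0,0],0.15,0]]}}

```text
time_s: 7.0
tcp_pos: [577.6, -222.0, 102.2]
tool_rot: [-0.001, -0.555, 0.832, 0.001]
wrist_force: [-1.0, -0.3, -0.1]
gripper_width: 43.7
grip_force: 0.0
```

Call:
{"name": "drive_tool", "arguments": {"plan": [[[0,0,0],0.15,0],[[0,0,0],0.15,0],[[0,0,0],0.15,0],[[0,0,0],0.15,0],[[0,0,0],0.15,0],[[0,0,0],0.15,0],[[0,0,0],0.15,0],[[0,0,0],0.13,0]]}}

```text
time_s: 7.67
tcp_pos: [577.2, -222.3, 102.7]
tool_rot: [-0.0, -0.125, 0.992, 0.0]
wrist_force: [-0.0, 0.5, -0.8]
gripper_width: 43.8
grip_force: 0.0
```

Call:
{"name": "drive_tool", "arguments": {"plan": [[[0,0,0],0,0],[[0,0,0],0,0],[[0,0,0],0,0],[[0,0,0],0,0],[[0,0,0],0,0],[[0,0,0],0,0],[[0,0,0],0,0],[[0,0,0],0,0]]}}

```text
time_s: 8.33
tcp_pos: [577.6, -222.5, 103.6]
tool_rot: [0.0, -0.128, 0.992, -0.0]
wrist_force: [0.1, 0.2, -0.2]
gripper_width: 43.9
grip_force: 0.0
```

```bash
python3 - <<'E'
from h import *
go(578.9,-222.6,64,-165.3)
d,T=cam('wrist'); save('w3.png',d)
E
```

```text
t 8.3333 tcp [ 577.6 -222.5  103.6] yaw -165.31 shift/100: [-0.013 -0.004  0.396] twist -0.0 F [ 0.1  0.2 -0.2] w 43.9 0.0
```

View pics/w3.png

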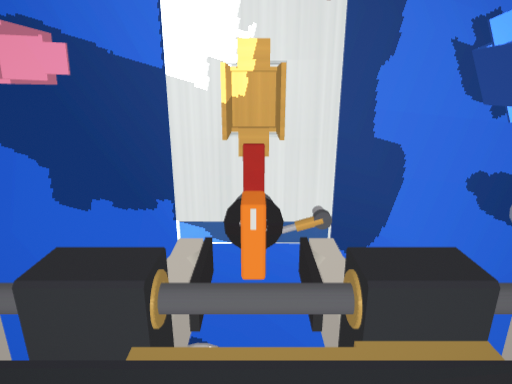

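The second knob's bar at (254,235) lies between the fingers, and its red arm still covers the bracket's ear at (254,160). I descend and grip it.

Call:
{"name": "drive_tool", "arguments": {"plan": [[[-0.013,-0.004,0.13],0,0],[[0,0,0.13],0,0],[[0,0,0.1],0,0],[[0,0,0.036],0,0],[[0,0,0],0,0],[[0,0,0],0,-1],[[0,0,0],0,-1],[[0,0,0],0,-1]]}}

```text
time_s: 9.05
tcp_pos: [579.4, -222.6, 64.7]
tool_rot: [0.001, -0.128, 0.992, -0.0]
wrist_force: [0.2, -0.2, 0.1]
gripper_width: 29.6
grip_force: 0.0
```

Call:
{"name": "drive_tool", "arguments": {"plan": [[[0,0,0],0,-1],[[0,0,0],0,-1],[[0,0,0],0,-1],[[0,0,0],0,-1],[[0,0,0],-0.1,-1],[[0,0,0],-0.14,-1],[[0,0,0],-0.14,-1],[[0,0,0],-0.14,-1]]}}

```text
time_s: 9.72
tcp_pos: [579.4, -223.6, 64.5]
tool_rot: [0.0, -0.329, 0.944, -0.001]
wrist_force: [1.0, -5.3, -0.9]
gripper_width: 13.7
grip_force: 30.0
```

```bash
python3 - <<'E'
from h import *
go(578.9,-222.6,64,-91.3)
E
```

```text
t 9.7167 tcp [ 579.4 -223.6   64.5] yaw -141.63 shift/100: [-0.002  0.011  0.005] twist -1.118 F [ 1.  -5.3 -0.9] w 13.7 30.0
```

Call:
{"name": "drive_tool", "arguments": {"plan": [[[0,0,0],-0.14,-1],[[0,0,0],-0.14,-1],[[0,0,0],-0.14,-1],[[0,0,0],-0.14,-1],[[0,0,0],-0.14,-1],[[0,0,0],-0.14,-1],[[0,0,0],-0.14,-1],[[0,0,0],-0.12,-1]]}}

```text
time_s: 10.38
tcp_pos: [579.2, -223.6, 64.5]
tool_rot: [-0.0, -0.694, 0.72, -0.001]
wrist_force: [0.6, -4.7, 0.5]
gripper_width: 13.8
grip_force: 30.0
```

Call:
{"name": "drive_tool", "arguments": {"plan": [[[0,0,0],0,-1],[[0,0,0],0,-0.3],[[0,0,0],0,-0.3],[[0,0,0],0,-0.3],[[0,0,0],0,-0.3],[[0,0,-0.15],0,-0.3],[[0,0,-0.2],0,-0.3],[[0,0,-0.2],0,-0.3]]}}

```text
time_s: 11.05
tcp_pos: [578.4, -222.3, 119.0]
tool_rot: [-0.001, -0.692, 0.722, 0.001]
wrist_force: [-0.4, 0.1, 0.6]
gripper_width: 30.5
grip_force: 0.0
```

```bash
python3 - <<'E'
from h import *
go(506.3,-241.6,120,-165.3)
E
```

```text
t 11.05 tcp [ 578.4 -222.3  119. ] yaw -92.43 shift/100: [ 0.223  0.712 -0.009] twist 1.619 F [-0.4  0.1  0.6] w 30.5 0.0
```

Call:
{"name": "drive_tool", "arguments": {"plan": [[[0.074,0.237,-0.2],0,0.36],[[0.074,0.237,-0.2],0,0.36],[[0.074,0.237,-0.2],0,0.36],[[0,0,-0.2],0.15,0.36],[[0,0,-0.2],0.15,0.36],[[0,0,0],0.15,0.36],[[0,0,0],0.15,0.36],[[0,0,0],0.15,0.36]]}}

```text
time_s: 11.72
tcp_pos: [507.0, -241.6, 219.6]
tool_rot: [0.001, -0.45, 0.893, -0.0]
wrist_force: [0.3, 0.7, -0.2]
gripper_width: 59.6
grip_force: 0.0
```

Call:
{"name": "drive_tool", "arguments": {"plan": [[[0,0,0],0.15,0.36],[[0,0,0],0.15,0.36],[[0,0,0],0.15,0.36],[[0,0,0],0.15,0.36],[[0,0,0],0.15,0.36],[[0,0,0],0.12,0.36],[[0,0,0],0,0.36],[[0,0,0],0,0.36]]}}

```text
time_s: 12.38
tcp_pos: [506.9, -241.6, 219.0]
tool_rot: [0.0, -0.129, 0.992, 0.0]
wrist_force: [0.4, 0.6, 0.5]
gripper_width: 59.7
grip_force: 0.0
```

```bash
python3 - <<'E'
from h import *
d,T=cam('wrist'); save('w4.png',d); P=cloud(d,T); z=P[...,2]
go(506.3,-241.6,120,-165.3)
near=(np.abs(P[...,0]-505)<130)&(np.abs(P[...,1]+243)<80)
for n,m in [('walls',near&(z>62)&(z<78)&(np.hypot(P[...,0]-508,P[...,1]+243)<35)),('barA',near&(z>82)&(z<95)&(P[...,0]<480)),('barB',near&(z>82)&(z<95)&(P[...,0]>540))]:
    if m.sum()>10: r=cv2.minAreaRect(P[m][:,:2].astype(np.float32)); print(n,m.sum(),np.round(r[0],1),np.round(r[1],1),round(r[2],1),P[m][:,2].max())
E
```

```text
t 12.4333 tcp [ 506.9 -241.6  219. ] yaw -165.13 shift/100: [0.006 0.002 0.99 ] twist 0.004 F [-0.1 -0.2  0.2] w 59.5 0.0
walls 306 [ 506.9 -241.8] [40.8 34. ] 14.6 74.70369906214466
barA 1008 [ 434.  -260.7] [45.9 14. ] 89.2 91.68996324538222
barB 755 [ 578.5 -223.1] [45.7 14.4] 88.9 91.0292718461456
```

View pics/w4.png

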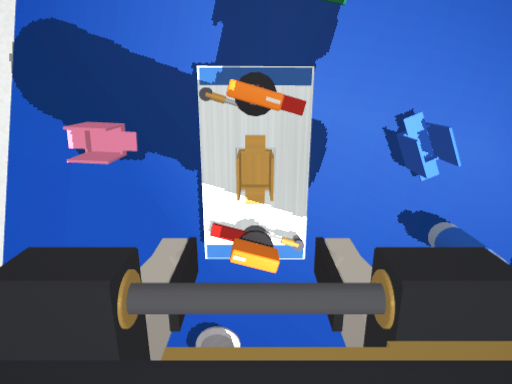

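Both bars are now turned about 74.4° and both red arms have swung clear, at (290,104) and (228,232). The bracket at (256,170) is free, so I descend to grip its walls.

Call:
{"name": "drive_tool", "arguments": {"plan": [[[0,0,0.3],0,0.36],[[0,0,0.3],0,0.36],[[0,0,0.3],0,0.36],[[0,0,0.3],0,0.36],[[0,0,0.2],0,0.36],[[0,0,0],0,0.36],[[0,0,0],0,0.36],[[0,0,0],0,0.36]]}}

```text
time_s: 13.1
tcp_pos: [508.0, -242.0, 80.3]
tool_rot: [0.001, -0.129, 0.992, -0.0]
wrist_force: [0.7, -0.3, 0.3]
gripper_width: 59.5
grip_force: 0.0
```

```bash
python3 - <<'E'
from h import *
go(506.8,-241.7,48.5,-165.35)
E
```

```text
t 13.1 tcp [ 508.  -242.    80.3] yaw -165.23 shift/100: [0.011 0.006 0.318] twist 0.003 F [ 0.7 -0.3  0.3] w 59.5 0.0
```

Call:
{"name": "drive_tool", "arguments": {"force": 25, "plan": [[[0.011,0.004,0.1],0.003,0.36],[[0,0,0.1],0,0.36],[[0,0,0.08],0,0.36],[[0,0,0.038],0,0.36],[[0,0,0],0,0.36],[[0,0,0],0,-1],[[0,0,0],0,-1],[[0,0,0],0,-1]]}}

```text
time_s: 13.77
tcp_pos: [506.1, -241.7, 47.5]
tool_rot: [0.0, -0.127, 0.992, -0.0]
wrist_force: [0.9, 1.0, 0.5]
gripper_width: 44.6
grip_force: 0.0
```

Call:
{"name": "drive_tool", "arguments": {"plan": [[[0,0,0],0,-1],[[0,0,0],0,-1],[[0,0,0],0,-1],[[0,0,0],0,-1],[[0,0,0],0,-1],[[0,0,0],0,-1],[[0,0,0],0,-1],[[0,0,0],0,-1]]}}

```text
time_s: 14.43
tcp_pos: [506.0, -241.7, 47.5]
tool_rot: [0.0, -0.127, 0.992, -0.0]
wrist_force: [-0.0, 0.7, 5.3]
gripper_width: 33.9
grip_force: 25.0
```

```bash
python3 - <<'E'
from h import *
go(506.8,-241.7,48.5,-165.35)
E
```

```text
t 14.4333 tcp [ 506.  -241.7   47.5] yaw -165.46 shift/100: [-0.007 -0.002 -0.01 ] twist -0.002 F [-0.   0.7  5.3] w 33.9 25.0
```

Call:
{"name": "drive_tool", "arguments": {"plan": [[[0,0,-0.05],0,-1],[[0,0,-0.08],0,-1],[[0,0,-0.1],0,-1],[[0,0,-0.15],0,-1],[[0,0,-0.25],0,-1],[[0,0,-0.3],0,-1],[[0,0,-0.3],0,-1],[[0,0,-0.3],0,-1]]}}

```text
time_s: 15.1
tcp_pos: [505.3, -241.5, 202.4]
tool_rot: [0.0, -0.127, 0.992, 0.0]
wrist_force: [0.8, -0.9, -2.7]
gripper_width: 33.7
grip_force: 25.0
```

Call:
{"name": "drive_tool", "arguments": {"plan": [[[0,0,-0.15],0,-1],[[0,0,0],-0.12,-1],[[0,0,0],-0.14,-1],[[0,0,0],-0.14,-1],[[0,0,0],-0.14,-1],[[0,0,0],-0.14,-1],[[0,0,0],-0.14,-1],[[0,0,0],-0.14,-1]]}}

```text
time_s: 15.77
tcp_pos: [505.5, -241.6, 216.0]
tool_rot: [0.0, -0.485, 0.874, -0.0]
wrist_force: [-0.0, -0.4, -1.6]
gripper_width: 34.0
grip_force: 25.0
```

Call:
{"name": "drive_tool", "arguments": {"plan": [[[0,0,0],-0.14,-1],[[0,0,0],-0.14,-1],[[0,0,0],-0.14,-1],[[0,0,0],-0.14,-1],[[0,0,0],-0.14,-1],[[0,0,0],-0.14,-1],[[0,0,0],0,-1],[[0,0,0],0,-1]]}}

```text
time_s: 16.43
tcp_pos: [505.6, -241.6, 215.7]
tool_rot: [-0.0, 0.739, -0.673, 0.0]
wrist_force: [-0.0, 1.0, -0.8]
gripper_width: 33.7
grip_force: 25.0
```

```bash
python3 - <<'E'
from h import *
go(499,325.7,215,-83)
E
```

```text
t 16.4333 tcp [ 505.6 -241.6  215.7] yaw -84.66 shift/100: [-5.654 -0.462  0.008] twist -0.037 F [-0.   1.  -0.8] w 33.7 25.0
```

Call:
{"name": "drive_tool", "arguments": {"plan": [[[-0.15,-0.01,0],-0.037,-1],[[-0.28,-0.02,0],0,-1],[[-0.3,-0.02,0],0,-1],[[-0.3,-0.02,0],0,-1],[[-0.3,-0.02,0],0,-1],[[-0.3,-0.02,0],0,-1],[[-0.3,-0.02,0],0,-1],[[-0.3,-0.02,0],0,-1]]}}

```text
time_s: 17.1
tcp_pos: [492.7, -17.1, 215.7]
tool_rot: [-0.0, 0.749, -0.663, 0.0]
wrist_force: [0.3, 0.8, -1.9]
gripper_width: 34.0
grip_force: 25.0
```

Call:
{"name": "drive_tool", "arguments": {"plan": [[[-0.3,-0.02,0],0,-1],[[-0.3,-0.02,0],0,-1],[[-0.3,-0.02,0],0,-1],[[-0.3,-0.02,0],0,-1],[[-0.3,-0.02,0],0,-1],[[-0.3,-0.02,0],0,-1],[[-0.15,-0.01,0],0,-1],[[0,0,0],0,-1]]}}

```text
time_s: 17.77
tcp_pos: [481.5, 179.4, 215.4]
tool_rot: [-0.0, 0.75, -0.662, -0.0]
wrist_force: [0.3, -0.9, -2.0]
gripper_width: 34.1
grip_force: 25.0
```

```bash
python3 - <<'E'
from h import *
d,T=cam('wrist'); save('w5.png',d); P=cloud(d,T); z=P[...,2]
go(499,325.7,215,-83)
h=cv2.cvtColor(d['frame'],cv2.COLOR_RGB2HSV)
t=(np.abs(P[...,0]-505)<80)&(np.abs(P[...,1]-235)<180)
def rect(m,n):
    m=cv2.morphologyEx(m.astype(np.uint8),cv2.MORPH_OPEN,np.ones((3,3)))>0
    if m.sum()>10: r=cv2.minAreaRect(P[m][:,:2].astype(np.float32)); print(n,m.sum(),np.round(r[0],1),np.round(r[1],1),round(r[2],1),np.median(P[m][:,2]).round(1))
rect(t&(z<60)&(h[...,0]>45)&(h[...,0]<75)&(h[...,1]>100),'mat')
rect(t&(z>15)&(z<30)&(h[...,2]<90)&(P[...,1]>270),'wallsEnd')
rect(t&(z>15)&(z<30)&(P[...,1]>180),'tray')
E
```

```text
t 17.8167 tcp [481.3 178.  215.3] yaw -82.87 shift/100: [-1.443 -0.359  0.003] twist 0.003 F [-0.   0.4 -1.3] w 34.0 25.0
mat 40 [490.8 326.1] [8.6 6.5] 6.6 4.5
wallsEnd 166 [483.2 368.5] [49.5  8.1] 15.1 20.4
tray 1327 [505.1 275.3] [ 71.9 198.7] 6.8 20.7
```

View pics/w5.png

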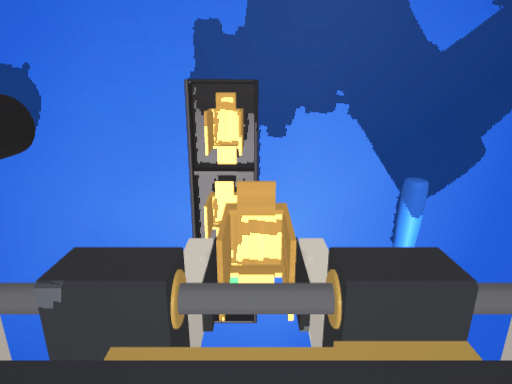

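The held bracket at (255,245) is upright and square in the fingers. The tray's two finished brackets show at (225,128) and (225,205), and the green compartment lies ahead of them, below the gripper. The tray pose agrees with the top camera's, so I continue to the spot.

Call:
{"name": "drive_tool", "arguments": {"plan": [[[-0.25,-0.06,0],0.003,-1],[[-0.29,-0.07,0],0,-1],[[-0.29,-0.07,0],0,-1],[[-0.29,-0.07,0],0,-1],[[-0.22,-0.06,0],0,-1],[[-0.1,-0.03,0],0,-1],[[0,0,0],0,-1],[[0,0,0],0,-1]]}}

```text
time_s: 18.48
tcp_pos: [499.4, 323.3, 214.8]
tool_rot: [0.001, 0.749, -0.663, -0.0]
wrist_force: [0.4, -0.4, -1.8]
gripper_width: 33.9
grip_force: 25.0
```

Call:
{"name": "drive_tool", "arguments": {"plan": [[[0,0,0.2],0,-1],[[0,0,0.25],0,-1],[[0,0,0.25],0,-1],[[0,0,0.25],0,-1],[[0,0,0.2],0,-1],[[0,0,0.1],0,-1],[[0,0,0],0,-1],[[0,0,0],0,-1]]}}

```text
time_s: 19.15
tcp_pos: [499.9, 323.2, 90.8]
tool_rot: [0.0, 0.749, -0.663, 0.0]
wrist_force: [0.9, 0.8, -1.1]
gripper_width: 34.0
grip_force: 25.0
```

```bash
python3 - <<'E'
from h import *
go(499.3,325.8,28.5,-83.1)
E
```

```text
t 19.15 tcp [499.9 323.2  90.8] yaw -82.98 shift/100: [-0.026  0.003  0.623] twist 0.003 F [ 0.9  0.8 -1.1] w 34.0 25.0
```

Call:
{"name": "drive_tool", "arguments": {"plan": [[[-0.026,0,0.1],0.003,-1],[[0,0,0.15],0,-1],[[0,0,0.15],0,-1],[[0,0,0.1],0,-1],[[0,0,0.05],0,-1],[[0,0,0.03],0,-1],[[0,0,0],0,-1],[[0,0,0],0,-1]]}}

```text
time_s: 19.82
tcp_pos: [499.6, 326.9, 32.7]
tool_rot: [-0.0, 0.749, -0.663, 0.0]
wrist_force: [-0.1, -0.1, -1.5]
gripper_width: 33.7
grip_force: 25.0
```

```bash
python3 - <<'E'
from h import *
go(499.3,325.8,28.5,-83.1)
E
```

```text
t 19.8167 tcp [499.6 326.9  32.7] yaw -83.06 shift/100: [0.011 0.004 0.042] twist 0.001 F [-0.1 -0.1 -1.5] w 33.7 25.0
```

Free of contact and about 4 mm above the floor. I creep down while watching the force.

Call:
{"name": "drive_tool", "arguments": {"plan": [[[0,0,0.01],0,-1],[[0,0,0.01],0,-1],[[0,0,0.01],0,-1],[[0,0,0.003],0,-1],[[0,0,0],0,-1],[[0,0,0],0,-1],[[0,0,0],0,-1],[[0,0,0],0,-1]]}}

```text
time_s: 20.48
tcp_pos: [499.2, 326.5, 28.9]
tool_rot: [-0.0, 0.749, -0.663, 0.0]
wrist_force: [0.1, 0.8, -1.7]
gripper_width: 33.7
grip_force: 25.0
```

Call:
{"name": "drive_tool", "arguments": {"plan": [[[0,0,0.003],0,-1],[[0,0,0.002],0,-1],[[0,0,0],0,-1],[[0,0,0],0,-1],[[0,0,0],0,-1],[[0,0,0],0,-1],[[0,0,0],0,-1],[[0,0,0],0,-1]]}}

```text
time_s: 21.15
tcp_pos: [499.3, 326.5, 28.5]
tool_rot: [-0.0, 0.749, -0.663, 0.0]
wrist_force: [-2.0, -1.1, 1.6]
gripper_width: 34.0
grip_force: 25.0
```

Call:
{"name": "drive_tool", "arguments": {"plan": [[[0,0,0.003],0,-1],[[0,0,0],0,-1],[[0,0,0],0,-1],[[0,0,0],0,-1],[[0,0,0],0,-1],[[0,0,0],0,-1],[[0,0,0],0,-1],[[0,0,0],0,-1]]}}

```text
time_s: 21.82
tcp_pos: [499.2, 326.6, 28.5]
tool_rot: [-0.0, 0.749, -0.663, 0.0]
wrist_force: [-2.1, 0.1, 4.4]
gripper_width: 33.8
grip_force: 25.0
```

The floor carries the bracket now: the vertical force rose from -1.7 N to +4.4 N. I release gently and retreat straight up.

Call:
{"name": "drive_tool", "arguments": {"plan": [[[0,0,0],0,-0.15],[[0,0,0],0,-0.1],[[0,0,0],0,0],[[0,0,0],0,0.1],[[0,0,0],0,0.1],[[0,0,0],0,0.1],[[0,0,-0.05],0,0.1],[[0,0,-0.1],0,0.1]]}}

```text
time_s: 22.48
tcp_pos: [498.6, 325.9, 42.5]
tool_rot: [0.001, 0.749, -0.663, -0.0]
wrist_force: [0.5, -0.3, 0.1]
gripper_width: 48.3
grip_force: 0.0
```

Call:
{"name": "drive_tool", "arguments": {"plan": [[[0,0,-0.2],0,0.1],[[0,0,-0.25],0,0.1],[[0,0,-0.3],0,0.1],[[0,0,-0.3],0,0.1],[[0,0,-0.3],0,0.1],[[0,0,-0.3],0,0.1],[[0,0,-0.1],0,0.1],[[0,0,0],0,0.1]]}}

```text
time_s: 23.15
tcp_pos: [500.5, 327.7, 222.9]
tool_rot: [-0.004, 0.749, -0.663, 0.0]
wrist_force: [-0.3, -0.1, 0.0]
gripper_width: 48.2
grip_force: 0.0
```

Call:
{"name": "drive_tool", "arguments": {"plan": [[[-0.2,0,0],0,0.1],[[-0.3,0,0],0,0.1],[[-0.3,0,0],0,0.1],[[-0.2,0,0],0,0.1],[[0,0,0],0,0.1],[[0,0,0],0,0.1],[[0,0,0],0,0.1],[[0,0,0],0,0.1]]}}

```text
time_s: 23.82
tcp_pos: [487.0, 425.0, 217.6]
tool_rot: [0.0, 0.748, -0.663, 0.0]
wrist_force: [-0.2, -0.5, -1.0]
gripper_width: 48.3
grip_force: 0.0
```

```bash
python3 - <<'E'
from h import *
d,T=cam('wrist'); P=cloud(d,T); z=P[...,2]; go(499,326,200,-83)
d2,T2=cam('scene'); 
cv2.imwrite('pics/end.png',np.vstack([cv2.resize(d['frame'],(400,300)),cv2.resize(d2['frame'],(400,300))])[:,:,::-1])
t=(np.abs(P[...,0]-505)<60)&(z>45)&(z<65)
n,l,st,c=cv2.connectedComponentsWithStats(cv2.dilate((t&(P[...,1]>90)&(P[...,1]<380)).astype(np.uint8),np.ones((1,1))))
for a,b in [(90,190),(190,280),(280,380)]:
    m=t&(P[...,1]>a)&(P[...,1]<b)
    if m.sum()>10: r=cv2.minAreaRect(P[m][:,:2].astype(np.float32)); print(m.sum(),np.round(r[0],1),np.round(r[1],1),round(r[2],1),np.percentile(P[m][:,2],[50,95]).round(1))
E
```

```text
t 23.8667 tcp [487.2 425.  217.9] yaw -83.11 shift/100: [0.997 0.001 0.179] twist -0.002 F [ 1.3 -0.4 -0.3] w 48.1 0.0
316 [499.6 327.4] [34. 39.] 6.9 [53.4 54.6]
```

View pics/end.png

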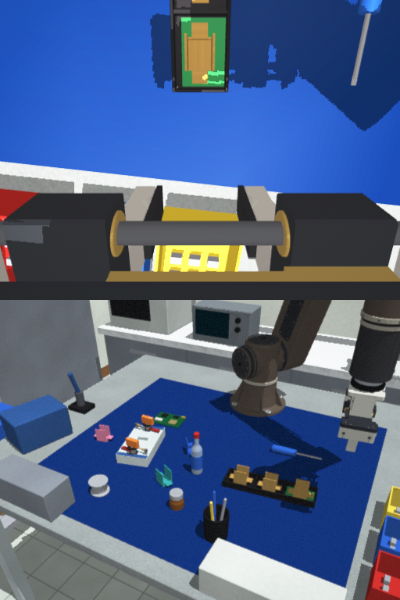

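The bracket stands upright and centred on the green mat, at (200,50) in the upper view, with its wall tops at z≈54 mm. The scene view shows both finished brackets standing, both knobs open and the bottle, jar, spool and pot upright, so I hand in.

```bash
python3 -c "
from station import bot
print(bot.close_job())"
```

```text
the job is handed in; nothing more can be done
None
```

The job is handed in at about 24 s: both knobs are open at about 74°, the brass bracket stands upright and flat in the empty compartment, and nothing else on the bench appears disturbed in the last pictures.

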